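# Hold a perfume bottle in the corner stop for engraving

## Task

Get the bottle on the felt mat ready for engraving: first turn the engraver's speed knob until its white pointer line meets the metal tab of the index ring around it, and let go of the knob. Then lay the flat rectangular bottle on its wide face in the corner stop, base end against the end fence and long side against the side fence, so that it sits squarely against both, and finish while still gripping it and pressing it into both fences. It is glass: do not drop it, and leave the other bottles standing where they are.

Things in the scene. Friction and masses are not known exactly. Their poses are not given: they have to be found in the camera images.
- speed_knob (a joint): angle of the engraver's speed knob in rad: 0 at its lower stop, growing clockwise seen from above, upper stop 4.71. It turns about a vertical axis with light friction (about 0.03 N m) and stays where it is left. It starts 0.4 to 1.4 rad short of the index tab, so it always has to be turned clockwise.
- engraver: the engraver's control unit, fixed: a dark box 150 (x) by 120 (y) mm; origin under its centre, z up. Its front part, x -75 to +20 mm, is 55 mm high with a grey top panel and carries the knob (axis at x = -27.5, y = 0). On the low rear deck lies the steel handpiece, its top 55 mm above the table.
- knob_grip (a point): on the knob's turning axis, 75 mm above the table. The knob is a black bar grip, 42 mm long (x), 12 mm wide (y), its top 85 mm above the table, standing on a round skirt 48 mm wide whose top is 65 mm above the table (so 20 mm of bar to grip). x points along the bar to the end with the white pointer line, z up.
- knob_pointer (a point): the outer end of the white pointer line, on the rim of the knob's skirt, 24 mm out from the turning axis along the knob's x axis.
- index_tab (a point): the inner tip of the bright metal tab of the index ring, 26 mm out from the knob's axis and 60 mm above the table; the tab is pointed towards the knob, 17 mm long and 8 mm wide, and runs outwards from here. x is horizontal and points from the knob's axis out along the tab. The ring is fixed, a dark steel disc 66 mm in diameter round the foot of the knob.
- bottle_center (a point): centre of the bottle's flat rectangular amber glass body, half-way up (15 mm above what it lies on). The body is 84 (x) by 46 (y) by 30 (z) mm and lies on a wide face, z up. x points to the base end; the round brass cap, 25 mm wide, is at the other end, x = -47 to -75 mm. Weighs 0.13 to 0.25 kg. It starts on a grey felt mat 4 mm thick.
- bottle: the same bottle; origin at the centre of its underside, axes as for its centre.
- corner_stop: the corner stop, fixed: an aluminium plate 150 (x) by 130 (y) by 10 mm with a thin cork facing and two dark metal fences standing 18 mm above it, at its +x end and +y side; origin under the plate's centre, same axes as the inner corner. Rubbing on the plate and fences is firm (friction about 0.6, varying by a fifth), so pressing on one fence resists sliding along it.
- stop_corner (a point): inner corner of the corner stop, where the working faces of its two fences meet, on the plate's upper surface (10 mm above the table). z up. The end fence lies at x = 0, the side fence at y = 0. With the bottle home its centre is at x = -42, y = -23, z = +15 mm here and its x points along this x.
- end_fence: the end fence, a dark metal bar 18 (x) by 86 (y) by 18 mm; origin at its centre, axes as the corner stop; its -x face is the working face. It spans y = -76 to +10 mm from the inner corner.
- side_fence: the side fence, a dark metal bar 42 (x) by 18 (y) by 18 mm; origin at its centre, axes as the corner stop; its -y face is the working face. It is short, ending 46 mm from the end fence, so the neck half of the bottle's side and the cap stay free for fingers.
- decanter: bystander: round glass bottle with a ball stopper, standing, 56 mm wide and 118 mm high, to be left alone; origin at the centre of its foot.
- flask: bystander: conical glass flask with a drop-shaped stopper, standing, 60 mm wide and 116 mm high, to be left alone; origin at the centre of its foot.
- sample_bottle: bystander: small round bottle with a brass cap, standing, 38 mm wide and 75 mm high, to be left alone; origin at the centre of its foot.

How it is judged:
By the outcome, as a careful person would: the job done as asked, in the order asked, and still so for the second after the job is handed in, while the arm keeps its last pose, push and grip.
It also fails if it takes over 69 s, if anything falls off the work surface, if the arm or the gripper's body presses on something with over 40 N, if the wrist force passes 120 N, or if a joint passes its speed limit or range.

## Robot

A 6-joint arm with a two-finger parallel gripper is mounted at the origin on the work surface. World frame = base frame: x ahead of the robot, y to its left, z up, the work surface at z = 0. Lengths are in m, angles in degrees, forces in N, time in s.
With the tool pointing down it reaches from about 0.25 to 0.775 m from the base axis. Payload 4 kg.
Tool frame: the origin (TCP) lies midway between the tips of the shut fingers; the grasp point (between the pads) lies 19 mm behind it (bot.pinch_z is the distance from the TCP to the grasp point, in m); x points along the fingers, y is the direction in which the jaws open and shut, and the axes are right-handed (so a half turn about x gives the same grasp; the last joint's range is limited). The gripper opens to 94 mm and grips with 3 to 60 N. Pads are 16 mm wide; open, the fingers measure 119 mm over their backs; the gripper's body (75 mm by 177 mm) begins 78 mm behind the grasp point.
Start: joints at [60.556, 4.996, 78.535, -0, 96.463, -5.907], TCP at [0.22, 0.504, 0.206] pointing down, gripper open.
Joint ranges: [-177.83, 177.83], [-43.37, 116.18], [15.69, 146.23], [-61.86, 241.86], [9.47, 152.12], [-147.06, 147.06]. Speed limits (degrees/s): [159.86, 159.86, 180, 180, 180, 180].

## Interface

Orientations are given as [roll, pitch, yaw] about the fixed x, y, z axes, in that order (R = Rz(yaw) Ry(pitch) Rx(roll)).
In Python, from station import bot gives the robot as it stands.
- The arm moves only by the tool apply_moves, never from a script. Its argument "commands" is a list of rows, each a list of 5 numbers: the closure, from 0 (fully open) to 1 (shut), then the shift along the tool's x, y, z in m, then the turn about the tool's x in degrees. In form: [[gripper, x, y, z, roll], ...]. A call has 1 to 20 rows; each row shifts and turns the commanded pose from where the row before left it, along the tool's axes as they then stand; what a row does not reach is not made up. A row lasts 1/8 s, in which the tool goes at most 62.5 mm and 10.7 degrees, less where a joint would pass 70% of its speed; a pose out of reach is approached as far as the arm can. A call with a gripper value outside its range is refused whole. The fingers move at their own pace and stop on an object; "newtons" is the grip in N (left out, the last holds). Time passes only in rows, so rows that do not move let the fingers close. It gives the time, the measured TCP pose, the force and the opening at its end, in the units of the state.
- bot.observe(): the state, without advancing time (a new reading comes with each control period).
- bot.read_camera(name): name is "side" or "top" or "wrist"; returns (picture, depth): 480x640x3 uint8, blue, green, red; 480x640 float32, m along the optical axis (not along the pixel's ray), 0 where there is no reading.
- bot.camera_params(name): a dict with "intrinsics" (3x3 intrinsics, pixels), "world_from_camera" (4x4, takes a point from camera to world coordinates); the wrist camera has in their place "hand_eye" (4x4, takes a point from camera to tool coordinates, whose origin is the TCP and whose axes are the tool frame's). Camera axes: x right, y down, z forward; pixel columns grow to the right and rows downward; lengths in m; the calibration is good to about 2 mm. The wrist camera is an equidistant fisheye: a pixel r from the principal point sees the ray r / f radians off the axis. A picture is of the moment at which its call begins: read the wrist's pose just before it. camera_params takes no time and is no camera call.
- bot.job_done(): hands the job in, once; it reports no verdict.
The state is a dict: "clock": time; "joints": joint angles; "dq": joint speeds; "joint_efforts": joint torques, N m; "position": TCP position; "ee_rot": TCP orientation; "wrist_force": force on the tool from outside, world axes, zero at the start; "ft_torque": the same for the moment, N m; "finger_gap": opening from 0.0 (shut) to 1.0 (fully open).
Only numpy, scipy, OpenCV 4.12 (cv2) and the standard library are available. Lean on these libraries where they do the work, as an engineer would, in place of code of your own. Each camera call takes 0.05 s, during which the arm holds its last target. There are 200 camera calls.

## Working session

There is one attempt and no reset: what is moved stays moved. The work goes in short steps, Python scripts to look and compute and a tool call to move; the robot and the scene stay as the last step left them, time stands still between calls to the robot, and variables do not carry over. Pictures are saved under pics/ and viewed, about 8 in all and at most 12, crops included, and the job is handed in when it is done.

Besides the shell and the picture viewer there is one more tool, called after "Request:" as name(argument=value, ...), one argument or row to a line, values as JSON. apply_moves: Moves the arm, as the interface text tells. Its arguments: {"type":"object","properties":{"commands":{"type":"array","items":{"type":"array","items":{"type":"number"}}},"newtons":{"type":"number"}},"required":["commands"]}

```bash
mkdir -p pics; ls; python3 - <<'E'
from station import bot
import cv2,numpy as np
print(bot.observe())
for n in("top","side","wrist"):
    p,d=bot.read_camera(n); cv2.imwrite(f"pics/{n}0.png",p); np.save(f"pics/{n}0.npy",d); print(n,bot.camera_params(n))
E
```

```text
pics
{'clock': 0.0, 'joints': array([ 6.05554352e+01,  5.03911044e+00,  7.86245351e+01, -1.78521611e-03,
        9.64654149e+01, -5.90895774e+00]), 'dq': array([ 0.06664228, -0.05828658,  0.03623698, -0.03680486,  0.04514812,
        0.00927701]), 'joint_efforts': array([-1.95696724e-03, -3.40185070e+01, -3.02420533e+01,  7.14432425e-02,
        3.30184749e-02, -1.82909171e-04]), 'position': array([0.21937393, 0.50373551, 0.20430606]), 'ee_rot': array([ -95.1213096 ,   89.87092741, -118.65711571]), 'wrist_force': array([-0.65392645, -0.09074312, -0.51753556]), 'ft_torque': array([-0.00297626,  0.01614463,  0.04152163]), 'finger_gap': 0.9989574557183531}
top {'intrinsics': array([[508.25641265,   0.        , 319.96106449],
       [  0.        , 508.25641265, 240.51643608],
       [  0.        ,   0.        ,   1.        ]]), 'world_from_camera': array([[-0.01100962, -0.97997118,  0.1988348 ,  0.39520952],
       [-0.99990564,  0.01242329,  0.0058636 ,  0.02304516],
       [-0.00821635, -0.19875148, -0.98001548,  1.05862301],
       [ 0.        ,  0.        ,  0.        ,  1.        ]]
[... 274 characters left out ...]
92308, -0.68661777,  0.71835177, -0.90528701],
       [ 0.01181165, -0.72376195, -0.68994864,  0.96529164],
       [ 0.        ,  0.        ,  0.        ,  1.        ]])}
wrist {'intrinsics': array([[371.64829954,   0.        , 323.12404417],
       [  0.        , 371.64829954, 238.02526162],
       [  0.        ,   0.        ,   1.        ]]), 'hand_eye': array([[-4.42397101e-04, -2.43429113e-01,  9.69918590e-01,
        -1.79792192e-01],
       [ 9.99999770e-01,  3.91703866e-04,  5.54427072e-04,
         4.65970664e-04],
       [-5.14884552e-04,  9.69918612e-01,  2.43428884e-01,
        -6.94416803e-02],
       [ 0.00000000e+00,  0.00000000e+00,  0.00000000e+00,
         1.00000000e+00]])}
```

View pics/top0.png

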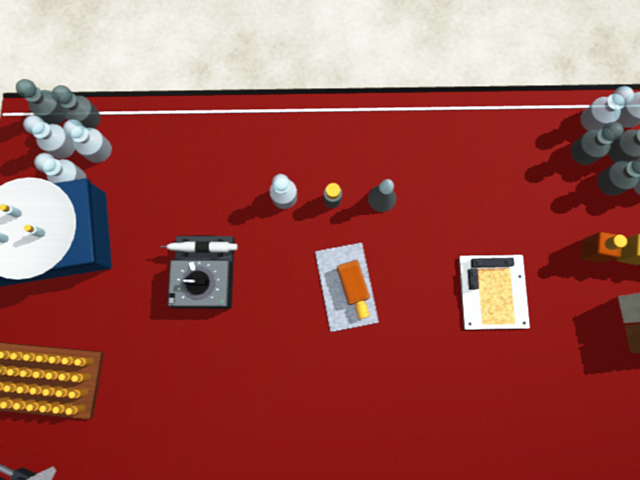

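Top view: engraver at about (200,272) with knob (197,281), bottle at (353,283) with base up the image and cap (362,310), and corner stop at (494,292) with its inner corner near its top left. The three bystander bottles stand at rows 185–195, clear of the work.

```bash
cat > h.py <<'E'
import numpy as np, cv2
from station import bot
from scipy.spatial.transform import Rotation as Rn
def cast(n,uv,z):
    c=bot.camera_params(n);K=c["intrinsics"];T=c["world_from_camera"]
    r=np.linalg.solve(K,np.c_[np.atleast_2d(uv),np.ones(len(np.atleast_2d(uv)))].T)
    r=(T[:3,:3]@r).T;o=T[:3,3];return o+r*((z-o[2])/r[:,2])[:,None]
def wpose():
    s=bot.observe();return s["position"],Rn.from_euler("xyz",s["ee_rot"],degrees=True).as_matrix()
def wcast(pose,uv,z):
    c=bot.camera_params("wrist");K=c["intrinsics"];H=c["hand_eye"];uv=np.atleast_2d(uv)
    m=(uv-K[:2,2])/K[0,0];t=np.linalg.norm(m,axis=1)+1e-9
    d=np.c_[m*(np.sin(t)/t)[:,None],np.cos(t)]
    p,R=pose;d=(R@H[:3,:3]@d.T).T;o=p+R@H[:3,3]
    return o+d*((z-o[2])/d[:,2])[:,None]
E
python3 - <<'E'
from h import *
a=cv2.imread("pics/top0.png")
f=lambda im,x,y,w,h,s:cv2.resize(im[y:y+h,x:x+w],None,fx=s,fy=s,interpolation=cv2.INTER_CUBIC)
t=np.hstack([f(a,155,225,88,96,3),f(a,309,235,80,96,3),f(a,452,245,88,96,3)])
b=cv2.imread("pics/side0.png")
b=cv2.resize(b,(t.shape[1]*5//6//1,0) if 0 else (400,300)); b=cv2.copyMakeBorder(b,0,0,0,t.shape[1]-400,0)
cv2.imwrite("pics/c1.png",np.vstack([t,b]))
p,R=wpose();print(R.round(3))
print(cast("top",[197,281],.085),cast("top",[[353,283],[362,310]],.02),cast("top",[476,267],.02))
E
```

```text
[[-0.001  0.399  0.917]
 [-0.001  0.917 -0.399]
 [-1.    -0.002 -0.   ]]
[[0.51613797 0.26673782 0.085     ]] [[ 0.5162476  -0.03746669  0.02      ]
 [ 0.46111378 -0.0543902   0.02      ]] [[ 0.54625132 -0.29126161  0.02      ]]
```

View pics/c1.png

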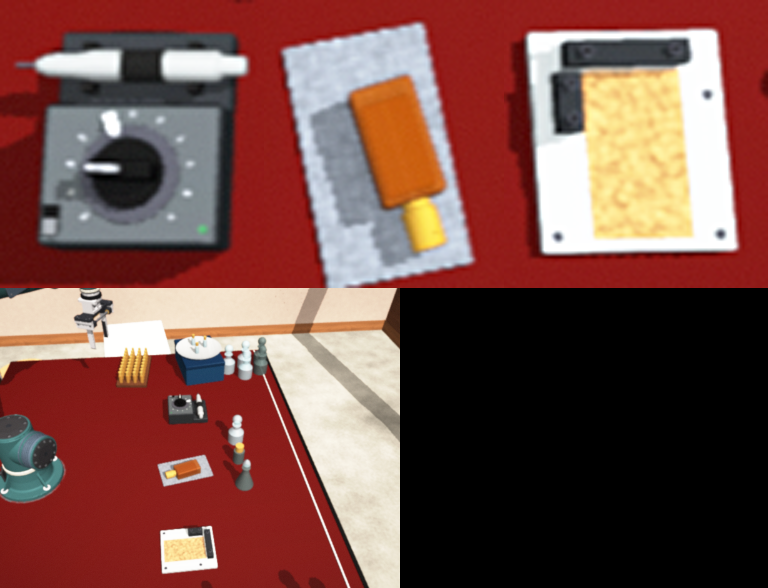

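The pointer points left (world +y) and the tab is up and slightly left, so the turn is about 70° clockwise. Moving over the knob.

Request:
apply_moves(
  commands=[
    [0,0.005,-0.0076,0.0282,0],
    [0,0.005,-0.0076,0.0282,0],
    [0,0.005,-0.0076,0.0282,0],
    [0,0.005,-0.0076,0.0282,0],
    [0,0.005,-0.0076,0.0282,0],
    [0,0.005,-0.0076,0.0282,0],
    [0,0.005,-0.0076,0.0282,0],
    [0,0.005,-0.0076,0.0282,0],
    [0,0.005,-0.0076,0.0282,0],
    [0,0.005,-0.0076,0.0282,0],
    [0,0.005,-0.0076,0.0282,0],
    [0,0.005,-0.0076,0.0282,0],
    [0,0.005,-0.0076,0.0282,0],
    [0,0,0,0,9.5],
    [0,0,0,0,9.5],
    [0,0,0,0,9.5],
    [0,0,0,0,9.5],
    [0,0,0,0,9.5],
    [0,0,0,0,9.5],
    [0,0,0,0,9.5],
  ],
)

```text
clock: 2.65
position: [0.516, 0.2672, 0.14]
ee_rot: [-72.3, 89.9, -162.6]
wrist_force: [-0.1, -0.4, 0.4]
finger_gap: 1.004
```

```bash
python3 - <<'E'
from h import *
pose=wpose();p,d=bot.read_camera("wrist");cv2.imwrite("pics/w1.png",p);np.savez("pics/w1.npz",p=pose[0],R=pose[1])
print(pose[0],pose[1].round(3), bot.observe()["wrist_force"], bot.observe()["joints"])
E
```

```text
[0.51602207 0.2671615  0.13995506] [[-0.001  1.    -0.006]
 [-0.    -0.006 -1.   ]
 [-1.    -0.001  0.   ]] [-0.30389567  0.02686266 -0.19148095] [2.17785808e+01 1.02017711e+01 8.01653523e+01 8.16980027e-04
 8.96799338e+01 2.23262857e+01]
```

View pics/w1.png

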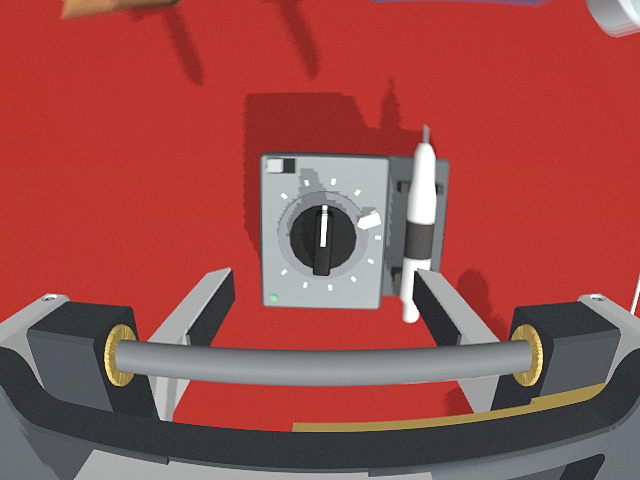

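Wrist view: knob skirt centre about (323,237), pointer line (324,206–246), tab from about (358,226) to (382,215), handpiece on the right. Refine by masks.

```bash
python3 - <<'E'
from h import *
p=cv2.imread("pics/w1.png");q=np.load("pics/w1.npz");pose=(q["p"],q["R"])
g=cv2.cvtColor(p,cv2.COLOR_BGR2GRAY)
m=np.zeros_like(g);m[190:285,275:370]=1
def biggest(mask,k=1):
    c,_=cv2.findContours(mask.astype(np.uint8),cv2.RETR_EXTERNAL,cv2.CHAIN_APPROX_NONE);return sorted(c,key=cv2.contourArea)[-k:]
dark=biggest((g<75)&(m>0))[0]
e=cv2.fitEllipse(cv2.convexHull(dark));print("skirt",e)
c=wcast(pose,e[0],.065)[0];print("axis",c, wcast(pose,e[0],.085)[0])
w=(g>215)
for k in biggest(w&(m>0)|w&(np.indices(g.shape)[1]>340)&(np.indices(g.shape)[1]<390)&(np.indices(g.shape)[0]>195)&(np.indices(g.shape)[0]<240),3):
    r=cv2.minAreaRect(k);print("white",r,cv2.contourArea(k))
    bx=cv2.boxPoints(r);
    for z in(.06,.065,.085):
        W=wcast(pose,k.reshape(-1,2).astype(float),z)[:,:2];v=W-c[:2];rad=np.linalg.norm(v,axis=1);u,s,vt=np.linalg.svd(W-W.mean(0))
        mm=v.mean(0);print(z,"rad",(rad.min()*1e3).round(1),(rad.max()*1e3).round(1),"ang centroid",np.degrees(np.arctan2(mm[1],mm[0])).round(1),"axis",np.degrees(np.arctan2(vt[0][1],vt[0][0])).round(1))
cv2.imwrite("pics/k.png",cv2.resize(p[180:290,270:400],None,fx=5,fy=5,interpolation=cv2.INTER_CUBIC))
E
```

```text
skirt ((322.38818359375, 239.16366577148438), (64.81120300292969, 70.475830078125), 2.4037115573883057)
axis [0.51656357 0.27291349 0.065     ] [0.51663479 0.27798604 0.085     ]
white ((357.0000305175781, 192.00001525878906), (4.242640495300293, 5.656853675842285), 45.0) 18.0
0.06 rad 38.9 43.0 ang centroid 53.2 axis -130.7
0.065 rad 39.1 43.2 ang centroid 54.2 axis -130.7
0.085 rad 40.3 44.0 ang centroid 58.2 axis -130.7
white ((323.4027099609375, 229.960205078125), (4.92240571975708, 32.19519805908203), 3.814075469970703) 122.0
0.06 rad 1.1 17.4 ang centroid 82.4 axis -93.2
0.065 rad 1.0 18.2 ang centroid 83.6 axis -93.2
0.085 rad 0.5 21.9 ang centroid 86.1 axis -93.2
white ((368.20001220703125, 220.90000915527344), (14.310833930969238, 23.702320098876953), 63.43495178222656) 236.0
0.06 rad 26.4 43.5 ang centroid 20.4 axis -153.0
0.065 rad 26.4 43.2 ang centroid 22.2 axis -153.0
0.085 rad 26.7 42.1 ang centroid 29.8 axis -153.0
```

View pics/k.png

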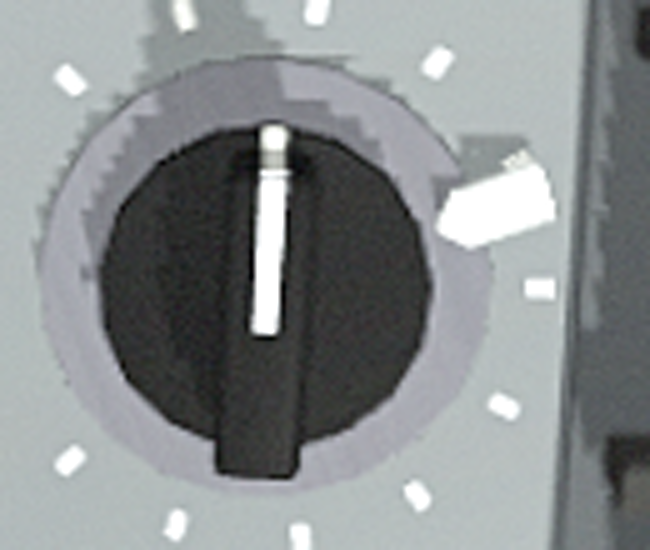

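The crop shows the pointer's rim end at (274,128), the tab tip at (437,230) and the dial ticks around them. I'll fit a circle to the ticks to get the axis.

```bash
python3 - <<'E'
from h import *
from scipy.optimize import least_squares
q=np.load("pics/w1.npz");pose=(q["p"],q["R"])
C=lambda a:(np.array(a,float)+.5)/5+[270,180]-.5
t=wcast(pose,C([(183,15),(317,8),(437,62),(540,288),(505,405),(417,495),(301,537),(176,525),(69,461),(69,80)]),.0555)[:,:2]
r=least_squares(lambda s:np.hypot(*(t-s[:2]).T)-s[2],[.516,.27,.04]);print(r.x,abs(r.fun).max());c=r.x[:2]
print("skirt",wcast(pose,C((266,285)),.065),"ring",wcast(pose,C((265,273)),.058))
ang=lambda v:np.degrees(np.arctan2(v[1],v[0])).round(1)
for nme,px,z in(("ptr rim",(273,128),.065),("tab tip",(437,232),.060),("tab end",(549,192),.06),("bar line in",(264,333),.085),("bar line out",(275,172),.085),("bar end c",(257,476),.085)):
    v=wcast(pose,C(px),z)[0,:2];print(nme,v.round(4),"r",np.hypot(*(v-c)).round(4),"ang",ang(v-c))
E
```

```text
[0.51660978 0.27311129 0.04068594] 0.000148492144916669
skirt [[0.5168657  0.27477875 0.065     ]] ring [[0.51671473 0.27484527 0.058     ]]
ptr rim [0.518  0.2972] r 0.0241 ang 86.8
tab tip [0.5414 0.2812] r 0.0261 ang 18.1
tab end [0.5575 0.2871] r 0.0432 ang 18.8
bar line in [0.5166 0.2732] r 0.0001 ang 88.3
bar line out [0.5182 0.2946] r 0.0216 ang 85.9
bar end c [0.5156 0.2534] r 0.0198 ang -93.1
```

Checks agree: the radii come out at 24.1, 26.1 and 43.2 mm against 24, 26 and 43. Axis (0.5166, 0.2731), pointer 86.6°, tab 18.3°, so about 68° clockwise to go.

Request:
apply_moves(
  commands=[
    [0,0,0.0006,-0.006,3],
    [0,0.0145,0,0,0],
    [0,0.0145,0,0,0],
    [0,0.0145,0,0,0],
    [0,0.0145,0,0,0],
    [0,0.014,0,0,0],
    [0.3,0,0,0,0],
    [0.6,0,0,0,0],
    [1,0,0,0,0],
    [1,0,0,0,0],
    [1,0,0,0,0],
    [1,0,0,0,0],
    [1,0,0,0,0],
  ],
  newtons=15,
)

```text
clock: 4.32
position: [0.5169, 0.2733, 0.0685]
ee_rot: [156.2, 90.0, 63.2]
wrist_force: [0.4, 0.4, -0.4]
finger_gap: 0.291
```

Request:
apply_moves(
  commands=[
    [1,0,0,0,0],
    [1,0,0,0,0],
    [1,0,0,0,0],
    [1,0,0,0,0],
    [1,0,0,0,0],
    [1,0,0,0,0],
  ],
)

```text
clock: 5.08
position: [0.5155, 0.2733, 0.0684]
ee_rot: [-83.6, 89.8, -176.7]
wrist_force: [-6.0, -1.1, 2.6]
finger_gap: 0.125
```

```bash
python3 -c "
from h import *
p,R=wpose();print(p,R.round(3),np.degrees(np.arctan2(R[1,1],R[0,1])),bot.observe()['wrist_force'])"
```

```text
[0.51553871 0.27334566 0.06838956] [[-0.003  0.999 -0.053]
 [-0.    -0.053 -0.999]
 [-1.    -0.003  0.   ]] -3.0174417475963904 [-6.0217782  -1.14314873  2.63370572]
```

Request:
apply_moves(
  commands=[
    [1,0,-0.0012,0,0],
    [1,0,0,0,9.8],
    [1,0,0,0,9.8],
    [1,0,0,0,9.8],
    [1,0,0,0,9.8],
    [1,0,0,0,9.8],
    [1,0,0,0,9.8],
    [1,0,0,0,9.8],
    [1,0,0,0,0],
    [1,0,0,0,0],
  ],
)

```text
clock: 6.32
position: [0.5156, 0.2733, 0.0684]
ee_rot: [-0.4, 90.0, -161.9]
wrist_force: [-2.9, -0.2, 1.8]
finger_gap: 0.124
```

```bash
python3 - <<'E'
from h import *
pose=wpose();p,R=pose;im,d=bot.read_camera("wrist");cv2.imwrite("pics/w2.png",im);np.savez("pics/w2.npz",p=p,R=R)
print(p,np.degrees(np.arctan2(R[1,1],R[0,1])),bot.observe()['wrist_force'],bot.observe()['finger_gap'])
t,_=bot.read_camera("top");cv2.imwrite("pics/t2.png",np.hstack([cv2.resize(im[200:360,220:420],None,fx=3,fy=3,interpolation=cv2.INTER_CUBIC)]))
E
```

```text
[0.51564603 0.27328796 0.06842384] -71.50484647111054 [-2.6693712  -0.12155717  0.69958414] 0.12724109923265825
```

View pics/t2.png

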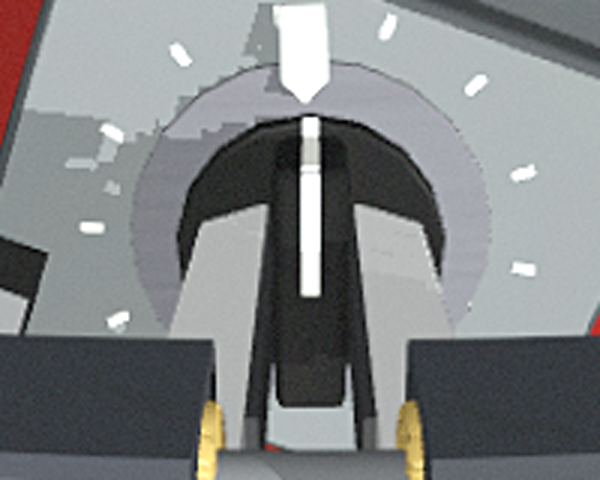

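The pointer's rim end is at (311,120) and the tab tip at (305,101), nearly in line. Computing the remaining angle.

```bash
python3 - <<'E'
from h import *
from scipy.optimize import least_squares
q=np.load("pics/w2.npz");pose=(q["p"],q["R"])
C=lambda a:(np.array(a,float)+.5)/3+[220,200]-.5
t=wcast(pose,C([(180,54),(389,27),(476,85),(523,173),(523,269),(91,228),(118,319)]),.0555)[:,:2]
r=least_squares(lambda s:np.hypot(*(t-s[:2]).T)-s[2],[.516,.27,.04]);print(r.x,abs(r.fun).max());c=r.x[:2]
for nme,px,z in(("ptr rim",(311,118),.065),("tab tip",(305,102),.060),("tab end",(302,5),.06),("line in",(311,296),.085),("line out",(311,172),.085)):
    v=wcast(pose,C(px),z)[0,:2]-c;print(nme,np.hypot(*v).round(4),"ang",np.degrees(np.arctan2(v[1],v[0])).round(1))
E
```

```text
[0.51620501 0.27332957 0.04070156] 8.304372324168668e-05
ptr rim 0.0243 ang 18.1
tab tip 0.0259 ang 20.4
tab end 0.0429 ang 20.3
line in 0.0003 ang -21.3
line out 0.0208 ang 18.1
```

In this view, where the pointer and tab lie close to the camera's symmetry plane, the pointer is about 2° past the tab. The first view's tab angle was affected by parallax. I'll turn back 2°, release, rise and check.

Request:
apply_moves(
  commands=[
    [1,0,0,0,-2.1],
    [1,0,0,0,0],
    [1,0,0,0,0],
    [0.6,0,0,0,0],
    [0.6,0,0,0,0],
    [0.6,0,0,0,0],
    [0.6,0,0,0,0],
    [0.6,-0.01,0,0,0],
    [0.6,-0.02,0,0,0],
    [0.6,-0.02,0,0,0],
    [0.6,-0.02,0,0,0],
    [0.6,0,0,0,0],
  ],
)

```text
clock: 7.92
position: [0.5172, 0.274, 0.1414]
ee_rot: [-177.9, 89.7, 22.6]
wrist_force: [0.5, 0.4, -0.0]
finger_gap: 0.4
```

```bash
python3 - <<'E'
from h import *
from scipy.optimize import least_squares
pose=wpose();p,R=pose;im,d=bot.read_camera("wrist");cv2.imwrite("pics/w3.png",im);np.savez("pics/w3.npz",p=p,R=R)
print(p,np.degrees(np.arctan2(R[1,1],R[0,1])))
g=cv2.cvtColor(im,cv2.COLOR_BGR2GRAY)
c=np.array([.5164,.2733]);n,l,st,ce=cv2.connectedComponentsWithStats((g>205).astype(np.uint8))
out=[]
for i in range(1,n):
    w=wcast(pose,ce[i],.06)[0,:2]
    if np.hypot(*(w-c))<.05 and st[i,4]>5:
        v=w-c;print(ce[i].round(1),st[i].tolist(),np.hypot(*v).round(4),np.degrees(np.arctan2(v[1],v[0])).round(1))
cv2.imwrite("pics/k3.png",cv2.resize(im[170:300,250:400],None,fx=4,fy=4,interpolation=cv2.INTER_CUBIC))
E
```

```text
[0.51718347 0.27395105 0.141436  ] -69.53354072308504
[323.3 199.9] [317, 190, 13, 23, 257] 0.0351 20.4
[343.7 195.6] [342, 193, 5, 6, 19] 0.0409 -0.3
[293.  200.8] [291, 198, 5, 7, 20] 0.0407 52.4
[364.8 210.6] [362, 208, 6, 6, 19] 0.0405 -26.7
[275.6 219.3] [273, 217, 6, 5, 19] 0.0404 78.8
[323.5 218.8] [322, 217, 4, 5, 18] 0.0215 20.0
[323.  241.6] [321, 226, 5, 32, 157] 0.0046 22.5
[376.3 233.2] [374, 232, 6, 4, 18] 0.0401 -53.7
[268.6 243.1] [266, 242, 7, 3, 18] 0.0402 105.5
[376.3 257.7] [374, 256, 6, 4, 18] 0.04 -80.5
[274.2 267.4] [272, 266, 6, 4, 17] 0.0395 133.1
[344.5 293. ] [343, 291, 4, 5, 16] 0.0391 -135.2
```

View pics/k3.png

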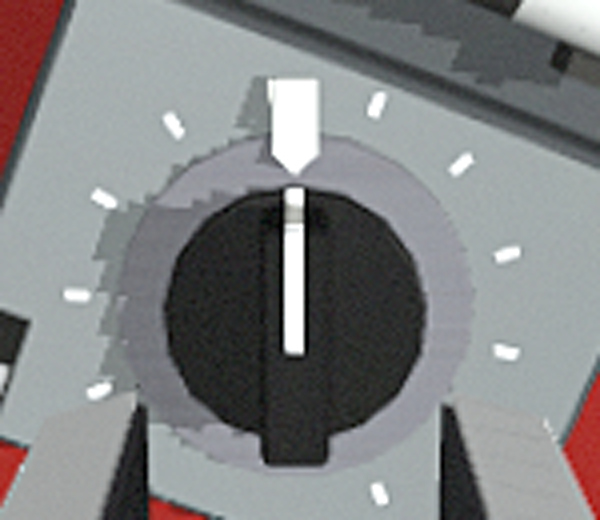

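The knob is aligned: pointer (323.5,218.8) sits under the tab (323.3,199.9), pointer line 20.0–22.5° (coarse, off-height plane) against tab 20.4°, and it has been released. Now to the bottle.

Request:
apply_moves(
  commands=[
    [0,-0.01,0,0,0],
    [0,-0.01,0,0,0],
    [0,0,0.0263,0.012,0],
    [0,0,0.0263,0.012,0],
    [0,0,0.0263,0.012,0],
    [0,0,0.0263,0.012,0],
    [0,0,0.0263,0.012,0],
    [0,0,0.0263,0.012,0],
    [0,0,0.0263,0.012,0],
    [0,0,0.0263,0.012,0],
    [0,0,0.0263,0.012,0],
    [0,0,0.0263,0.012,0],
    [0,0,0.0263,0.012,0],
    [0,0,0,0,3.5],
    [0,0,0,0,0],
  ],
)

```text
clock: 9.85
position: [0.4932, -0.0442, 0.1588]
ee_rot: [-169.8, 90.0, 27.1]
wrist_force: [-0.5, -1.7, -0.0]
finger_gap: 0.998
```

```bash
python3 - <<'E'
from h import *
pose=wpose();p,R=pose;im,d=bot.read_camera("wrist");cv2.imwrite("pics/w4.png",im);np.savez("pics/w4.npz",p=p,R=R)
print(p,np.degrees(np.arctan2(R[1,1],R[0,1])))
E
```

```text
[ 0.49321276 -0.044215    0.15878249] -73.04383487996334
```

View pics/w4.png

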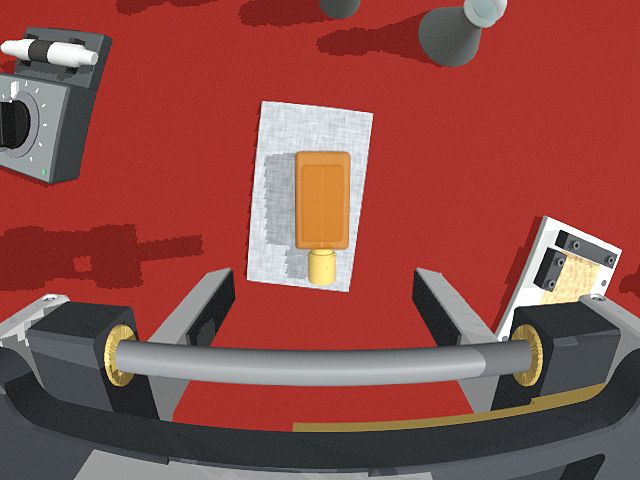

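The bottle shows at columns 296–350, rows 151–248, cap at (322,266), almost in line with the tool; the stop is at right. Measuring by mask.

```bash
python3 - <<'E'
from h import *
im=cv2.imread("pics/w4.png");q=np.load("pics/w4.npz");p,R=pose=(q["p"],q["R"])
h=cv2.cvtColor(im,cv2.COLOR_BGR2HSV)
m=((h[...,0]>8)&(h[...,0]<19)&(h[...,1]>120)&(h[...,2]>120)).astype(np.uint8);m[:,:250]=0;m[:,400:]=0;m[300:]=0;m[:120]=0
m=cv2.morphologyEx(m,cv2.MORPH_OPEN,np.ones((7,7)))
c=max(cv2.findContours(m,0,cv2.CHAIN_APPROX_NONE)[0],key=cv2.contourArea);print(cv2.boundingRect(c))
W=wcast(pose,c.reshape(-1,2).astype(float),.034)[:,:2]
r=cv2.minAreaRect((W*1e3).astype(np.float32));print(r)
y=h[...,0];mc=((h[...,0]>=20)&(h[...,0]<34)&(h[...,1]>100)&(h[...,2]>100)).astype(np.uint8);mc[:,:280]=0;mc[:,370:]=0;mc[300:]=0;mc[:200]=0
cc=max(cv2.findContours(mc,0,cv2.CHAIN_APPROX_NONE)[0],key=cv2.contourArea);print("cap",cv2.boundingRect(cc),wcast(pose,cv2.minAreaRect(cc)[0],.03))
# face-only rect in the world, tool coordinates
b=np.r_[np.array(r[0])/1e3,.034];print("tool",R.T@(b-p))
E
```

```text
(295, 152, 55, 97)
((518.592041015625, -35.56306457519531), (80.87621307373047, 44.85023880004883), 16.958892822265625)
cap (308, 249, 28, 36) [[ 0.46270805 -0.05224535  0.03      ]]
tool [ 0.1247906  -0.00086745 -0.02676166]
```

Size 81×45 mm (84×46 nominal), yaw 16.9°, cap direction 16.6°: consistent. Descend and grip.

Request:
apply_moves(
  commands=[
    [0,0.01,-0.0009,-0.004,0],
    [0,0.018,0,0,0],
    [0,0.018,0,0,0],
    [0,0.018,0,0,0],
    [0,0.018,0,0,0],
    [0,0.018,0,0,0],
    [0,0.018,0,0,0],
    [0,0.016,0,0,0],
    [0,0.01,0,0,0],
    [0,0.006,0,0,0],
    [0,0,0,0,0],
    [1,0,0,0,0],
    [1,0,0,0,0],
    [1,0,0,0,0],
    [1,0,0,0,0],
    [1,0,0,0,0],
    [1,0,0,0,0],
    [1,0,0,0,0],
    [1,0,0,0,0],
    [1,0,0,0,0],
  ],
  newtons=30,
)

```text
clock: 12.4
position: [0.4968, -0.0418, 0.0085]
ee_rot: [168.0, 90.0, 4.9]
wrist_force: [-0.8, -0.3, 1.7]
finger_gap: 0.492
```

Request:
apply_moves(
  commands=[
    [1,0,0,0,0],
    [1,0,0,0,0],
    [1,0,0,0,0],
  ],
)

```text
clock: 12.78
position: [0.4967, -0.0418, 0.0085]
ee_rot: [172.8, 90.0, 9.8]
wrist_force: [0.4, 0.6, 1.0]
finger_gap: 0.483
```

Gripped at 45.7 mm. Lift and carry to a viewing place beside the stop.

Request:
apply_moves(
  commands=[
    [1,-0.006,0,0,0],
    [1,-0.016,0,0,0],
    [1,-0.018,0,0,0],
    [1,-0.018,0,0,0],
    [1,-0.018,0,0,0],
    [1,-0.018,0,0,0],
    [1,-0.018,0,0,0],
    [1,0,0.0193,0.0092,0],
    [1,0,0.0193,0.0092,0],
    [1,0,0.0193,0.0092,0],
    [1,0,0.0193,0.0092,0],
    [1,0,0.0193,0.0092,0],
    [1,0,0.0193,0.0092,0],
    [1,0,0.0193,0.0092,0],
    [1,0,0,0,5.5],
    [1,0,0,0,6],
    [1,0,0,0,5.5],
    [1,0,0,0,0],
    [1,0,0,0,0],
  ],
)

```text
clock: 15.15
position: [0.4746, -0.1898, 0.1207]
ee_rot: [-159.3, 90.0, 20.8]
wrist_force: [0.2, 0.2, -1.7]
finger_gap: 0.486
```

```bash
python3 - <<'E'
from h import *
pose=wpose();p,R=pose;im,d=bot.read_camera("wrist");cv2.imwrite("pics/w5.png",im);np.savez("pics/w5.npz",p=p,R=R)
s=bot.observe();print(p,np.degrees(np.arctan2(R[1,1],R[0,1])),s["wrist_force"],s["finger_gap"])
E
```

```text
[ 0.47459671 -0.18982764  0.1207423 ] -89.95836690277018 [ 0.42589076 -0.85834233 -2.53221656] 0.4909266174747983
```

View pics/w5.png

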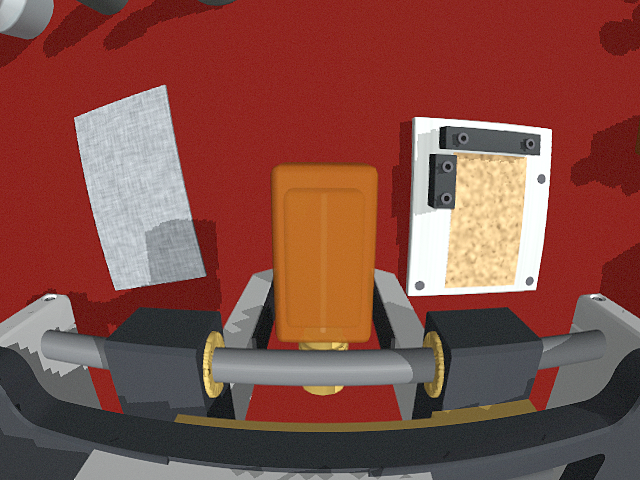

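The stop is unobstructed: end fence (440–540, 127–153), side fence (429–455, 153–207). The bottle in hand is straight at columns 272–377 with its base edge at row 164. Fit the fence edges and the bottle in hand.

```bash
cat > m.py <<'E'
from h import *
im=cv2.imread("pics/w5.png");q=np.load("pics/w5.npz");p,R=pose=(q["p"],q["R"])
g=im.max(2).astype(int)
def line(pts,z):
    W=wcast(pose,pts,z)[:,:2]*1e3
    vx,vy,x,y=cv2.fitLine(W.astype(np.float32),cv2.DIST_HUBER,0,.01,.01).ravel()
    res=np.abs((W-[x,y])@[-vy,vx]);return np.array([x,y]),np.array([vx,vy]),np.median(res),W
# end fence lower edge: going up from cork, first dark pixel
P=[]
for u in range(462,536,2):
    col=g[120:175,u];d=np.where(col<110)[0];P.append((u,120+d.max()+.5))
o1,v1,r1,W1=line(np.array(P,float),.028)
Q=[]
for v in range(160,204,2):
    row=g[v,425:470];d=np.where(row<110)[0];Q.append((425+d.max()+.5,v))
o2,v2,r2,W2=line(np.array(Q,float),.028)
print(P[::8],Q[::6])
print("end line ang",np.degrees(np.arctan2(v1[1],v1[0])),r1,"side ang",np.degrees(np.arctan2(v2[1],v2[0])),r2)
s=np.linalg.solve(np.c_[v1,-v2],o2-o1);corner=o1+s[0]*v1;print("corner mm",corner)
m=(g<110).astype(np.uint8);m[:,:425]=0;m[:,550:]=0;m[:120]=0;m[215:]=0
for c in cv2.findContours(m,0,2)[0]:
    if cv2.contourArea(c)>100: print("dark",cv2.minAreaRect((wcast(pose,c.reshape(-1,2).astype(float),.028)[:,:2]*1e3).astype(np.float32)))
h=cv2.cvtColor(im,cv2.COLOR_BGR2HSV);k=((h[...,2]>200)&(h[...,1]<40)|(h[...,0]>10)&(h[...,0]<30)&(h[...,2]>150)|(g<110)).astype(np.uint8);k[:,:405]=0;k[:,560:]=0;k[:110]=0;k[300:]=0
k=cv2.morphologyEx(k,cv2.MORPH_OPEN,np.ones((5,5)))
c=max(cv2.findContours(k,0,1)[0],key=cv2.contourArea);print("plate",cv2.boundingRect(c),cv2.minAreaRect((wcast(pose,c.reshape(-1,2).astype(float),.01)[:,:2]*1e3).astype(np.float32)))
b=((h[...,0]>5)&(h[...,0]<19)&(h[...,1]>120)&(h[...,2]>100)).astype(np.uint8);b[:,:255]=0;b[:,395:]=0;b[345:]=0
b=cv2.morphologyEx(b,cv2.MORPH_OPEN,np.ones((7,7)));c=max(cv2.findContours(b,0,1)[0],key=cv2.contourArea)
zt=p[2]-.0045+.03
L=[];Rr=[];T=[]
for v in range(185,262,3):
    d=np.where(b[v])[0];L.append((d.min()-.5,v));Rr.append((d.max()+.5,v))
for u in range(290,362,3): T.append((u,np.where(b[:,u])[0].min()-.5))
for n,X in(("L",L),("R",Rr),("base",T)):
    o,v,r,W=line(np.array(X,float),zt);print(n,"ang",np.degrees(np.arctan2(v[1],v[0])),r,"mean",W.mean(0).round(1))
E
python3 m.py
```

```text
[(462, np.float64(149.5)), (478, np.float64(150.5)), (494, np.float64(151.5)), (510, np.float64(152.5)), (526, np.float64(154.5))] [(np.float64(456.5), 160), (np.float64(455.5), 172), (np.float64(455.5), 184), (np.float64(454.5), 196)]
end line ang -89.32872 0.20353103915689327 side ang 0.8700734 0.15690389322687143
corner mm [ 547.08813 -290.29858]
dark ((522.2469482421875, -279.7761535644531), (41.158287048339844, 21.930118560791016), 0.2043251395225525)
dark ((556.0007934570312, -321.2665100097656), (17.42129898071289, 89.95618438720703), 0.23371794819831848)
plate (408, 117, 144, 179) ((497.5456848144531, -326.6588439941406), (149.93609619140625, 129.41148376464844), 0.27914562821388245)
L ang -0.15121593 0.13939734833175677 mean [ 513.8 -167.6]
R ang -0.1016988 0.09532434298201704 mean [ 513.9 -212.5]
base ang -89.90087 0.01863088847259007 mean [ 539.7 -190.2]
```

Plate 149.9×129.4 and fence lengths match. Corner (0.547,-0.290), stop yaw about 0.6°; the bottle in hand matches the grasp geometry (base 65 mm ahead of the TCP). Go above the home position, 6 mm off both fences, and descend.

Request:
apply_moves(
  commands=[
    [1,0,0.0217,0,0],
    [1,0,0.0217,0,0],
    [1,0,0.0217,0,0],
    [1,0,0.0217,0,0],
    [1,0,0.0217,0,0],
    [1,0,0.0217,-0.0014,-0.6],
    [1,0.015,0,0,0],
    [1,0.015,0,0,0],
    [1,0.015,0,0,0],
    [1,0.015,0,0,0],
    [1,0.015,0,0,0],
    [1,0.015,0,0,0],
    [1,0.006,0,0,0],
    [1,0.004,0,0,0],
    [1,0.002,0,0,0],
    [1,0,0,0,0],
    [1,0,0,0,0],
  ],
)

```text
clock: 17.32
position: [0.4762, -0.3203, 0.019]
ee_rot: [146.2, 89.9, -33.3]
wrist_force: [0.2, -0.9, -1.7]
finger_gap: 0.488
```

```bash
cat > s.py <<'E'
from h import *
s=bot.observe();p,R=wpose();print(p.round(4),"jaw",np.degrees(np.arctan2(R[1,1],R[0,1])).round(2),"F",s["wrist_force"].round(1),"T",s["ft_torque"].round(3),s["finger_gap"])
E
python3 s.py
```

```text
[ 0.4762 -0.3203  0.019 ] jaw -89.44 F [ 0.2 -0.9 -1.7] T [ 0.002  0.177 -0.038] 0.4881940965145031
```

Request:
apply_moves(
  commands=[
    [1,0.002,0,0,0],
    [1,0.001,0,0,0],
    [1,0.001,0,0,0],
    [1,0,0,0,0],
    [1,0,0,0,0],
  ],
)

```text
clock: 17.95
position: [0.4759, -0.3201, 0.0146]
ee_rot: [174.0, 90.0, -5.5]
wrist_force: [-0.1, -0.7, -2.5]
finger_gap: 0.493
```

```bash
python3 s.py
```

```text
[ 0.4759 -0.3201  0.0146] jaw -89.44 F [-0.1 -0.7 -2.5] T [0.009 0.198 0.028] 0.4926948555610388
```

Request:
apply_moves(
  commands=[
    [1,0.0008,0,0,0],
    [1,0,0,0,0],
    [1,0,0,0,0],
  ],
)

```text
clock: 18.32
position: [0.476, -0.32, 0.0145]
ee_rot: [151.1, 90.0, -28.3]
wrist_force: [-2.0, 2.5, 4.5]
finger_gap: 0.486
```

Request:
apply_moves(
  commands=[
    [1,0.0007,0,0,0],
    [1,0,0,0,0],
    [1,0,0,0,0],
  ],
)

```text
clock: 18.7
position: [0.4759, -0.32, 0.0145]
ee_rot: [149.5, 90.0, -29.9]
wrist_force: [-4.3, 2.9, 7.9]
finger_gap: 0.483
```

Contact at 0.0145. Ease the load and feel for the side fence.

Request:
apply_moves(
  commands=[
    [1,-0.0008,0,0,0],
    [1,0,-0.002,0,0],
    [1,0,-0.002,0,0],
    [1,0,-0.001,0,0],
    [1,0,0,0,0],
    [1,0,0,0,0],
  ],
  newtons=45,
)

```text
clock: 19.45
position: [0.4768, -0.3158, 0.0146]
ee_rot: [141.4, 89.8, -38.0]
wrist_force: [-0.5, -3.2, 5.6]
finger_gap: 0.484
```

```bash
python3 s.py
```

```text
[ 0.4768 -0.3158  0.0146] jaw -89.43 F [-0.5 -3.2  5.6] T [-0.546  0.124 -0.011] 0.48414599429296934
```

Request:
apply_moves(
  commands=[
    [1,0,-0.0007,0,0],
    [1,0,-0.0007,0,0],
    [1,0,0,0,0],
    [1,0,0,0,0],
  ],
)

```text
clock: 19.95
position: [0.4767, -0.3147, 0.0145]
ee_rot: [133.8, 89.8, -45.6]
wrist_force: [1.1, -4.2, 5.9]
finger_gap: 0.488
```

```bash
python3 s.py
```

```text
[ 0.4767 -0.3147  0.0145] jaw -89.44 F [ 1.1 -4.2  5.9] T [-0.641  0.144 -0.023] 0.4880080066466769
```

Request:
apply_moves(
  commands=[
    [1,-0.0006,-0.0007,0,0],
    [1,0,-0.0007,0,0],
    [1,0,0,0,0],
    [1,0,0,0,0],
  ],
)

```text
clock: 20.45
position: [0.4766, -0.3146, 0.0146]
ee_rot: [116.5, 89.7, -63.0]
wrist_force: [1.2, -7.9, 2.3]
finger_gap: 0.485
```

```bash
python3 s.py
```

```text
[ 0.4766 -0.3146  0.0146] jaw -89.49 F [ 1.2 -7.9  2.3] T [-1.326 -0.077 -0.144] 0.48456910481400395
```

Request:
apply_moves(
  commands=[
    [1,0,-0.0008,0,0],
    [1,0,0,0,0],
    [1,0,0,0,0],
  ],
)

```text
clock: 20.82
position: [0.4766, -0.3146, 0.0147]
ee_rot: [112.2, 89.6, -67.3]
wrist_force: [1.6, -8.8, 0.0]
finger_gap: 0.491
```

```bash
python3 s.py
```

```text
[ 0.4766 -0.3146  0.0147] jaw -89.51 F [ 1.6 -8.8  0. ] T [-1.707 -0.06  -0.205] 0.4908129218979646
```

Side fence contact at y = -0.3146 (predicted -0.314). Ease off and feel for the end fence.

Request:
apply_moves(
  commands=[
    [1,0.0002,0.002,0,0],
    [1,0,0,-0.002,0],
    [1,0,0,-0.0015,0],
    [1,0,0,-0.001,0],
    [1,0,0,0,0],
    [1,0,0,0,0],
  ],
)

```text
clock: 21.58
position: [0.4781, -0.3147, 0.0146]
ee_rot: [23.5, 89.7, -155.9]
wrist_force: [-7.4, -5.4, 7.6]
finger_gap: 0.483
```

```bash
python3 s.py
```

```text
[ 0.4781 -0.3147  0.0146] jaw -89.46 F [-7.4 -5.4  7.6] T [-0.861  1.09   0.012] 0.4832519291570311
```

Request:
apply_moves(
  commands=[
    [1,0,0,-0.001,0],
    [1,0,0,-0.001,0],
    [1,0,0,0,0],
    [1,0,0,0,0],
  ],
)

```text
clock: 22.08
position: [0.48, -0.3146, 0.0145]
ee_rot: [22.5, 89.7, -156.9]
wrist_force: [-6.5, -5.7, 7.3]
finger_gap: 0.485
```

```bash
python3 s.py
```

```text
[ 0.48   -0.3146  0.0145] jaw -89.46 F [-6.5 -5.7  7.3] T [-0.797  1.068 -0.003] 0.48511117536875564
```

Request:
apply_moves(
  commands=[
    [1,0,0,-0.001,0],
    [1,0,0,-0.001,0],
    [1,0,0,0,0],
    [1,0,0,0,0],
  ],
)

```text
clock: 22.58
position: [0.482, -0.3146, 0.0145]
ee_rot: [22.6, 89.7, -156.9]
wrist_force: [-7.1, -4.9, 8.1]
finger_gap: 0.487
```

```bash
python3 s.py
```

```text
[ 0.482  -0.3146  0.0145] jaw -89.46 F [-7.1 -4.9  8.1] T [-0.8    1.114 -0.049] 0.48663871336221143
```

Request:
apply_moves(
  commands=[
    [1,0,0,-0.001,0],
    [1,0,0,-0.001,0],
    [1,0,0,0,0],
    [1,0,0,0,0],
  ],
)

```text
clock: 23.08
position: [0.483, -0.3146, 0.0145]
ee_rot: [13.8, 89.6, -165.7]
wrist_force: [-10.1, -4.9, 9.0]
finger_gap: 0.486
```

```bash
python3 s.py
```

```text
[ 0.483  -0.3146  0.0145] jaw -89.48 F [-10.1  -4.9   9. ] T [-0.902  1.449 -0.059] 0.48580508180842585
```

End fence contact at x = 0.483 (predicted 0.482). Now press into both.

Request:
apply_moves(
  commands=[
    [1,0,-0.001,-0.0005,0],
    [1,0,-0.001,-0.0005,0],
    [1,0,0,0,0],
    [1,0,0,0,0],
  ],
)

```text
clock: 23.58
position: [0.4831, -0.3146, 0.0146]
ee_rot: [32.6, 89.4, -146.9]
wrist_force: [-11.3, -9.4, 9.4]
finger_gap: 0.485
```

```bash
python3 s.py
```

```text
[ 0.4831 -0.3146  0.0146] jaw -89.5 F [-11.3  -9.4   9.4] T [-1.571  1.797 -0.053] 0.48529756812741826
```

Request:
apply_moves(
  commands=[
    [1,-0.0005,-0.0008,-0.001,0],
    [1,0,-0.0005,-0.001,0],
    [1,0,0,0,0],
    [1,0,0,0,0],
  ],
)

```text
clock: 24.08
position: [0.4832, -0.3146, 0.0146]
ee_rot: [30.8, 89.2, -148.8]
wrist_force: [-14.9, -12.7, 7.8]
finger_gap: 0.484
```

```bash
python3 s.py; python3 - <<'E'
from h import *
a,_=bot.read_camera("wrist");b,_=bot.read_camera("top");np.savez("pics/w6.npz",p=wpose()[0],R=wpose()[1]);cv2.imwrite("pics/w6.png",a)
f=lambda im,x,y,w,h,s:cv2.resize(im[y:y+h,x:x+w],None,fx=s,fy=s,interpolation=cv2.INTER_CUBIC)
cv2.imwrite("pics/f6.png",np.hstack([f(a,200,110,240,270,1.8),cv2.resize(b[240:340,440:550],(368,486),interpolation=cv2.INTER_CUBIC)]))
E
```

```text
[ 0.4832 -0.3146  0.0146] jaw -89.53 F [-14.9 -12.7   7.8] T [-2.159  2.478 -0.054] 0.4840173586946021
```

View pics/f6.png

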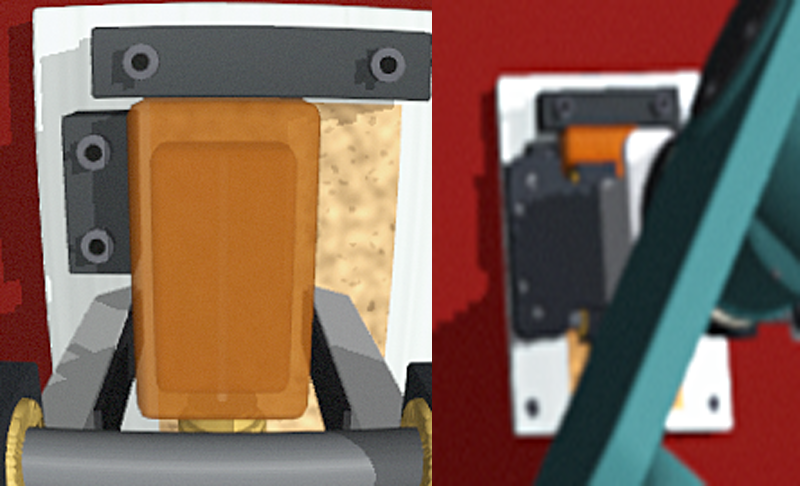

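The bottle sits flat against both fences with no visible gap (base edge along row 99, side edge along column 130 of the crop). Checking squareness numerically.

```bash
python3 - <<'E'
from h import *
im=cv2.imread("pics/w6.png");q=np.load("pics/w6.npz");pose=(q["p"],q["R"])
h=cv2.cvtColor(im,cv2.COLOR_BGR2HSV);g=im.max(2).astype(int)
b=((h[...,0]>5)&(h[...,0]<16)&(h[...,1]>150)&(h[...,2]>100)).astype(np.uint8);b[:,:262]=0;b[:,385:]=0;b[:150]=0;b[340:]=0
b=cv2.morphologyEx(b,cv2.MORPH_OPEN,np.ones((5,5)))
def ang(n,P,z):
    W=(wcast(pose,np.array(P,float),z)[:,:2]*1e3).astype(np.float32);vx,vy,x,y=cv2.fitLine(W,cv2.DIST_HUBER,0,.01,.01).ravel()
    print(n,np.degrees(np.arctan(vy/vx)).round(2),W.mean(0).round(1),P[0],P[-1])
ang("L",[(np.where(b[v])[0].min()-.5,v) for v in range(180,265,3)],.04)
ang("R",[(np.where(b[v])[0].max()+.5,v) for v in range(180,265,3)],.04)
ang("base",[(u,np.where(b[:,u])[0].min()-.5) for u in range(285,366,3)],.04)
ang("endfence low",[(u,120+np.where(g[120:172,u]<95)[0].max()+.5) for u in list(range(260,268))+list(range(388,436,3))],.028)
ang("endfence top",[(u,115+np.where(g[115:172,u]<95)[0].min()-.5) for u in range(255,436,4)],.028)
ang("sidefence R",[(230+np.where(g[v,230:290]<95)[0].max()+.5,v) for v in range(180,255,3)],.028)
E
python3 s.py
```

```text
L 0.33 [ 522.9 -292.8] (np.float64(270.5), 180) (np.float64(273.5), 264)
R 0.4 [ 523.1 -329.2] (np.float64(320.5), 180) (np.float64(362.5), 264)
base 88.34 [ 544.6 -314.2] (285, np.float64(173.5)) (363, np.float64(165.5))
endfence low -86.55 [ 546.2 -331.4] (260, np.float64(171.5)) (433, np.float64(165.5))
endfence top -89.71 [ 564.8 -323.6] (255, np.float64(124.5)) (435, np.float64(127.5))
sidefence R 0.39 [ 523.1 -290.4] (np.float64(270.5), 180) (np.float64(272.5), 252)
[ 0.4832 -0.3146  0.0146] jaw -89.54 F [-15.4 -13.3   8.3] T [-2.177  2.469 -0.075] 0.48318131252338853
```

Side edge 0.33–0.40° against side fence 0.39° and end fence 0.29°, so it is square. Forces are steady at about 15 N and 13 N. Handing in.

```bash
python3 -c "
from station import bot
bot.job_done()"; python3 s.py
```

```text
the job is handed in; nothing more can be done
the job is handed in; nothing more can be done
```

The job is handed in at about 24 s of the 69 s allowed; no verdict was reported. Both parts were done in the order asked.

- **Knob:** I gripped it, turned it clockwise about 68.6°, turned it back 2.1° after a closer look, and let go. The last picture after release shows the white pointer line in line with the tab tip, within about 0.5°. My first reading of the tab angle (18.3°) disagreed with the second (20.4°). I took the second because that view was straight on.
- **Bottle:** I gripped it across its sides, carried it to the corner stop, set it down gently and slid it to the side fence, then the end fence. At hand-in it was still gripped at 45 N and pressed with about 15 N into the end fence and 13 N into the side fence.
- **Fence contact:** The arm met each fence within 1 mm of where I predicted.
- **Squareness:** The last picture shows no visible gap. The bottle's long sides measured 0.33–0.40°, against 0.39° for the side fence and 0.29° for the end fence.
- **Checks that disagreed:** Fits to the base edge and the end fence's lower edge were off by about 2–3°. The bottle hides part of that edge, so I relied on the force readings and the other edges there.
- **Other bottles:** My path kept clear of them and no force reading suggested contact. I did not check them in a final picture.

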